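Clip the spit into the grill and hold its splash guard at the balance point

ROBOT

A 6-joint arm with a two-finger parallel gripper is mounted at the origin on the work surface. World frame = base frame: x ahead of the robot, y to its left, z up, the work surface at z = 0. Lengths are in m, angles in rad, forces in N, time in s.
With the tool pointing down it reaches from about 0.35 to 0.975 m from the base axis. Payload 7.1 kg.
Tool frame: the origin (TCP) lies on the centre line of the jaws, within the pads' length; the fingertips stand r.tcp_to_tips ahead of it and the grasp point (between the pads) lies 11 mm behind it (r.tcp_to_tips is the distance from the TCP to the fingertips, in m); z points along the fingers, y is the line along which they close (so a half turn about z gives the same grasp; the last joint's range is limited). The gripper opens to 88 mm and grips with 3 to 60 N. Pads are 20 mm wide; open, the fingers measure 115 mm over their backs; the gripper's body (75 mm by 178 mm) begins 61 mm behind the grasp point.
Start: joints at [-1.276, 0.423, 1.63, -0, 1.089, -0.019], TCP at [0.193, -0.594, 0.231] pointing down, gripper open.
Joint ranges: [-3, 3], [-0.9, 2.11], [0.09, 2.58], [-1.31, 4.45], [0.11, 2.69], [-2.54, 2.54]. Speed limits (rad/s): [2.39, 2.39, 3.01, 3.14, 3.14, 3.14].

INTERFACE

Orientations are given as a unit quaternion [w, x, y, z].
In Python, from bench import telemetry, capture, r gives the robot as it stands. The module is installed in compiled form; this text tells all that it offers.
- The arm moves only by the shell command python3 -m handwheel 'ROWS' [OPENING] [FORCE]. ROWS is JSON, a list of rows, each an object with "travel": the shift along the world's x, y, z in mm, a list of three; "twist": the turn about the world's z in rad. A call has 1 to 10 rows; each row is the pose to reach, as a shift and turn from the pose commanded when the call began; what a row does not reach only later rows make up. A row lasts 1/12 s, in which the tool goes at most 41.7 mm and 7.16 degrees, less where a joint would pass 70% of its speed; a pose out of reach is approached as far as the arm can. A call with a gripper value outside its range is refused whole. OPENING is the opening, from 0 (shut) to 1 (fully open), set as the call begins (- or left out, the last holds). The fingers move at their own pace and stop on an object; FORCE is the grip in N (left out, the last holds). Time passes only in rows, so rows that repeat a pose let the fingers close. It gives the time, the measured TCP pose, the force, the opening and the grip force at its end, in the units of the state.
- telemetry.state(): the state, without advancing time (a new reading comes with each control period).
- capture(name): name is "scene" or "top"; returns a dict with "image" (400x640x3 uint8, red, green, blue), "depth" (400x640 float32, m along the optical axis (not along the pixel's ray), 0 where there is no reading), "intrinsics" (3x3 intrinsics, pixels), "xyz" and "rotation" of the camera in the world. Camera axes: x right, y down, z forward; pixel columns grow to the right and rows downward; lengths in m; the calibration is good to about 2 mm. A picture is of the moment at which its call begins.
- r.hand_in(): hands the job in; it is judged then, once.
The state is a dict: "t": time; "q": joint angles; "joint_velocities": joint speeds; "joint_torque": joint torques, N m; "ee_pos": TCP position; "tool_rot": TCP orientation; "wrist_force": force on the tool from outside, world axes, zero at the start; "wrist_torque": the same for the moment, N m; "finger_gap": finger opening in m; "finger_force": force on a finger pad.
Only numpy, scipy, OpenCV 4.12 (cv2) and the standard library are available. Lean on these libraries where they do the work, as an engineer would, in place of code of your own. Each camera call takes 0.05 s, during which the arm holds its last target. There are 200 camera calls.

TASK

Load the tabletop spit grill: take the steel spit from its wooden rest, lay it across the grill's two fork clips and press it down past the red sprung jaws until it sits fully home in both forks and the jaws have snapped back over it, then let go of it. Next take the splash guard, which leans back, by its black bar and swing it gently up to its balance point, where it stands upright; do not let it fall forward or drop back. Finish while still holding it there in the gripper, so that I can fit its stay; leave the other kitchen things where they stand.

Things in the scene. Friction and masses are not known exactly. Their poses are not given: they have to be found in the camera images.
- grill: Dark steel tabletop spit grill, fixed: tray 190 mm (x) by 200 mm (y), rim 38 mm high, floor at 18 mm. Origin: centre of its underside; x from its front (knobs) to its back, y along the spit, z up. Two aluminium fork clips, each 10 mm thick, stand 70 mm either side of its middle along y, with free room for fingers between; the splash guard is hinged at its back.
- seat (a point): Where the middle of the spit's shaft lies when fully home, midway between the forks: 30 mm in front of the grill's origin, 85 mm above the counter; axes as the grill's. The fork slots rise straight up from here, 14 mm wide along x; the mouth (flared plate in front, red jaw behind) is about 26 mm wide, 35 mm above the seat, and nothing of the forks is higher than 36 mm above it.
- jaw_left (a joint): Red sprung jaw on the grill's +y fork: 0 = closed (its nose overhangs the slot from 10 mm above the seat line), positive = pushed back (grill +x), stop at 0.6 rad; pivot 40 mm under the seat line. The spit, pushed straight down on its sloping nose, opens it to about 0.15 rad; it springs back to 0 once the spit is home. Passing both jaws together takes about 5 to 10 N.
- jaw_right (a joint): The same jaw on the fork at the grill's -y side.
- spit: Steel spit: shaft 10 mm diameter, 200 mm long along its y axis, short point at its +y end, dark wooden handle (20 mm diameter, 75 mm long) at its -y end. Origin: middle of the shaft, on its axis; centre of mass 23 mm from it towards the handle. 0.10 to 0.18 kg. Starts level on the rest, axis 45 mm above the counter. Its handle may end at either side of the grill.
- rest: Wooden rest for the spit, fixed: base 60 mm (x) by 150 mm (y), 12 mm high, two notched posts 50 mm high, 60 mm either side of its middle along y. The spit lies along its y axis in the notches (14 mm wide, 10 mm deep). Origin: centre of the underside. Between the posts there is room for fingers down to 12 mm.
- guard (a joint): Splash guard hinge: 0 = upright, its over-centre balance point (centre of mass straight above the hinge); positive = leaning back (grill +x), negative = forward over the spit. Starts leaning back on its stop at 0.70 rad. Free hinge: let go, it falls to the side it leans to. 0.3 to 0.55 kg.
- guard_hinge (a point): Middle of the guard's hinge line, at the back of the grill: 60 mm behind the grill's origin (x = +60 mm), 45 mm above the counter; the hinge line runs along the grill's y; axes as the grill's.
- guard_bar (a point): Middle of the guard's black grip bar, on its axis: 10 mm diameter, parallel to the hinge and 150 mm from it, held by an arm at each end, 102 mm free between the arms; turns with the guard. The guard's aluminium plate (180 mm wide, edge 8 mm thick) ends 42 mm below the bar: fingers can pinch the bar from above and the bar can turn between the pads.
- mill: Dark wooden pepper mill, 48 mm across, 132 mm tall; to be left alone. Origin at its underside.
- oil: Amber oil bottle, 60 mm across, 200 mm tall; to be left alone. Origin at its underside.
- mug: Red mug, 80 mm across, 90 mm tall; to be left alone. Origin at its underside.
- tin: Steel food tin, 74 mm across, 100 mm tall; to be left alone. Origin at its underside.
- bowl: White bowl, 130 mm across, 50 mm tall; to be left alone. Origin at its underside.
- jar: Glass jar with a red cap, 66 mm across, 90 mm tall; to be left alone. Origin at its underside.
- spatula: Wooden-handled spatula lying flat; to be left alone. Origin at its underside.

How it is judged:
On the way, in this order (a step that is already met when the one before it is completed fails the run):
1. the spit is home in both forks, jaws closed over it, and let go (x of spit in the frame of seat between -0.004 and 0.004 m and y of spit in the frame of seat between -0.02 and 0.02 m and z of spit in the frame of seat between -0.003 and 0.003 m and angle between the y axis of spit and the y axis of seat, either way round below 0.05 rad and value of joint each of jaw_left, jaw_right below 0.1 rad and contact force between the fingers and spit below 0.1 N), for 0.2 s.
2. the guard is held upright at its balance point (value of joint guard between -0.07 and 0.07 rad and velocity of joint guard between -0.15 and 0.15 rad/s and contact force between the fingers and guard above 0.5 N), for 0.3 s.
At the end, for the whole second after the job is handed in: Fingers still holding the guard (over 0.5 N), still and within 0.07 rad of upright; spit home: middle within 4 mm across, 20 mm along, 3 mm in height of the seat, within 0.05 rad of its y; both jaws under 0.1 rad; spit touched by neither robot nor guard (all of step 2 and x of spit in the frame of seat between -0.004 and 0.004 m and y of spit in the frame of seat between -0.02 and 0.02 m and z of spit in the frame of seat between -0.003 and 0.003 m and angle between the y axis of spit and the y axis of seat, either way round below 0.05 rad and value of joint each of jaw_left, jaw_right below 0.1 rad and contact force between each of the arm, guard and spit below 0.1 N); the arm keeps its last pose, push and grip.
It fails at once if the guard fell or was pushed forward past 0.3 rad (value of joint guard below -0.3 rad).
It fails at once if the guard was flung or dropped (faster than 3 rad/s) (velocity of joint guard above 3 rad/s or velocity of joint guard below -3 rad/s).
It fails at once if another kitchen thing was pushed more than 40 mm or knocked over (angle between any of mill, oil, mug, tin, bowl, jar, spatula's own z axis and vertical above 0.6 rad or distance of any of mill, oil, mug, tin, bowl, jar, spatula from where it was at the start of the episode above 0.04 m).
It also fails if it takes over 58 s, if anything falls off the work surface, if the arm or the gripper's body presses on something with over 40 N, if the wrist force passes 120 N, or if a joint passes its speed limit or range.

## Working session

There is one attempt and no reset: what is moved stays moved. The work goes in short steps, Python scripts to look and compute and a shell command to move; the robot and the scene stay as the last step left them, time stands still between calls to the robot, and variables do not carry over. Pictures are saved under pics/ and viewed, at most 10 in all, crops included, and the job is handed in when it is done.

```bash
mkdir -p pics; cat > h.py <<'E'
import numpy as np, cv2
from bench import telemetry, capture, r
def cloud(c):
    d=c["depth"].astype(float); K=np.array(c["intrinsics"]); v,u=np.mgrid[:d.shape[0],:d.shape[1]]
    P=np.stack([(u-K[0,2])/K[0,0]*d,(v-K[1,2])/K[1,1]*d,d],-1)
    W=P@np.array(c["rotation"]).T+np.array(c["xyz"]); W[d<=0]=np.nan
    return W
E
python3 - <<'E'
from h import *
for n in ("scene","top"):
    c=capture(n); cv2.imwrite(f"pics/{n}0.png",c["image"][...,::-1]); np.savez(f"{n}0.npz",**c)
    print(n,np.round(c["xyz"],3),np.round(c["rotation"],3).tolist(),c["intrinsics"])
s=telemetry.state(); print(s, r.tcp_to_tips)
E
```

```text
scene [1.39  0.559 1.378] [-0.154, 0.427, 0.843, -0.289] [[443.99383407   0.         325.77333   ]
 [  0.         443.99383407 195.17073966]
 [  0.           0.           1.        ]]
top [ 0.403 -0.029  1.571] [-0.044, 0.714, -0.697, 0.042] [[452.26635094   0.         315.126405  ]
 [  0.         452.26635094 197.06220997]
 [  0.           0.           1.        ]]
{'t': 0.1, 'q': array([-1.27603245e+00,  4.23767414e-01,  1.63059673e+00,  6.46425213e-06,
        1.08859179e+00, -1.90081490e-02]), 'joint_velocities': array([-6.00093534e-04, -1.90714328e-03, -3.45596849e-03,  1.72726687e-03,
       -2.26785203e-05, -1.99110989e-04]), 'joint_torque': array([ 2.33094329e-05, -5.45616674e+01, -2.74324071e+01,  6.45367918e-02,
        1.88168086e-02,  6.44041620e-07]), 'ee_pos': array([ 0.1927863 , -0.59401574,  0.22998417]), 'tool_rot': array([-6.75560483e-04,  9.87718616e-01,  1.56241710e-01, -9.08496123e-05]), 'wrist_force': array([-0.44641893,  0.35976134, -0.18762177]), 'wrist_torque': array([ 0.00156632,  0.00822437, -0.04500647]), 'finger_force': 0.0, 'finger_gap': 0.08798945549958548} 0.008
```

```bash
sed -i 's/^def cloud/from scipy.spatial.transform import Rotation as Ro\ndef cloud/; s/np.array(c\["rotation"\]).T/Ro.from_quat(np.roll(c["rotation"],-1)).as_matrix().T/' h.py
python3 - <<'E'
from h import *
for n in ("scene","top"):
    W=cloud(np.load(n+"0.npz")); z=W[...,2]; print(n,np.nanpercentile(z,[1,10,30,50,70,90,99]).round(3), W[200,320])
E
```

```text
scene [-0.762 -0.752 -0.114 -0.002  0.004  0.239  0.503] [ 5.32540054e-01 -6.82916660e-02 -1.08506517e-04]
top [-0.762 -0.751 -0.465 -0.002  0.002  0.201  0.816] [ 0.58587172 -0.03891479 -0.0041333 ]
```

View pics/top0.png

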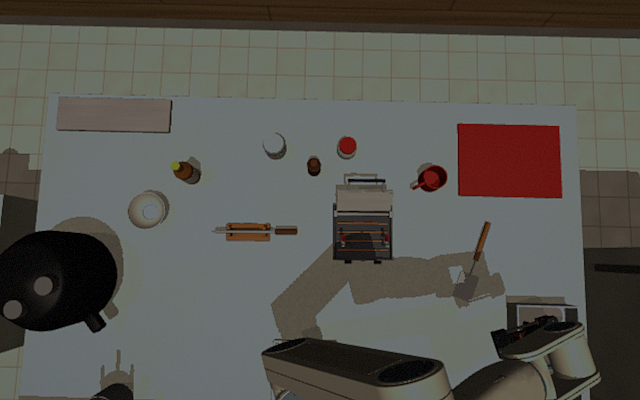

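View pics/scene0.png

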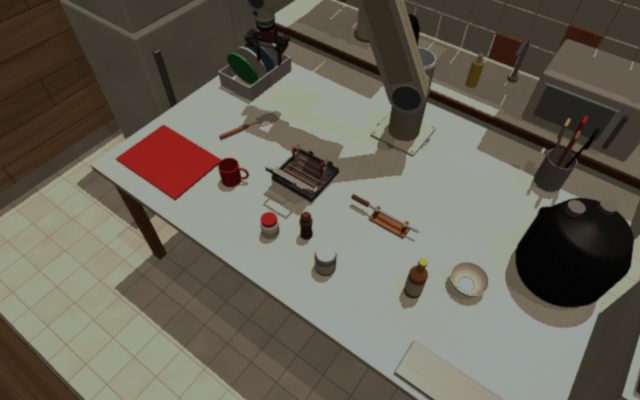

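Top view: the grill is at about (363,225), with its front towards the robot and the guard leaning away from it. The spit and rest are at about (250,231), handle to the right (-y). The scene view shows the same layout.

```bash
python3 - <<'E'
from h import *
t=np.load("top0.npz"); W=cloud(t)
a=t["image"][...,::-1]
def crop(y0,y1,x0,x1,s): return cv2.resize(a[y0:y1,x0:x1],None,fx=s,fy=s,interpolation=cv2.INTER_CUBIC)
A=crop(165,275,320,410,4); B=crop(210,255,205,305,4)
im=np.zeros((440,770,3),np.uint8); im[:A.shape[0],:A.shape[1]]=A; im[:B.shape[0],365:365+B.shape[1]]=B
s=np.load("scene0.npz"); C=cv2.resize(s["image"][...,::-1][140:215,255:345],None,fx=2.8,fy=2.8); D=cv2.resize(s["image"][...,::-1][185:245,340:425],None,fx=2,fy=2)
im[200:200+C.shape[0],365:365+C.shape[1]]=C; im[200:200+D.shape[0],630-30:600+D.shape[1]]=D
im=cv2.convertScaleAbs(im,alpha=1.8); cv2.imwrite("pics/crop1.png",im)
np.set_printoptions(linewidth=220)
for n,(v0,v1,u0,u1) in {"top":(215,250,208,302),"scene":(188,240,345,422)}.items():
    Wc=cloud(np.load(n+"0.npz"))[v0:v1,u0:u1].reshape(-1,3)
    for lo,hi in ((.006,.018),(.03,.042),(.042,.07)):
        p=Wc[(Wc[:,2]>lo)&(Wc[:,2]<hi)]
        if len(p)>3:
            m=p.mean(0); d=np.linalg.svd(p[:,:2]-m[:2])[2][0]; print(n,lo,len(p),m.round(4),p.min(0).round(3),p.max(0).round(3),"yaw of y",np.arctan2(-d[0]*np.sign(d[1]),abs(d[1])).round(4))
E
```

```text
top 0.006 581 [0.4681 0.2012 0.0112] [0.41  0.032 0.006] [0.531 0.345 0.018] yaw of y 0.0362
top 0.03 28 [0.4655 0.2048 0.038 ] [0.451 0.036 0.031] [0.481 0.297 0.042] yaw of y 0.0189
top 0.042 347 [0.4678 0.1599 0.05  ] [0.451 0.036 0.042] [0.481 0.322 0.06 ] yaw of y 0.0211
scene 0.006 389 [0.4751 0.206  0.0105] [ 0.303 -0.014  0.006] [0.596 0.301 0.018] yaw of y 0.0125
scene 0.03 50 [0.4742 0.1911 0.0389] [0.452 0.042 0.03 ] [0.488 0.321 0.042] yaw of y 0.0264
scene 0.042 255 [0.4724 0.1649 0.0488] [0.454 0.036 0.042] [0.487 0.319 0.059] yaw of y 0.0275
```

View pics/crop1.png

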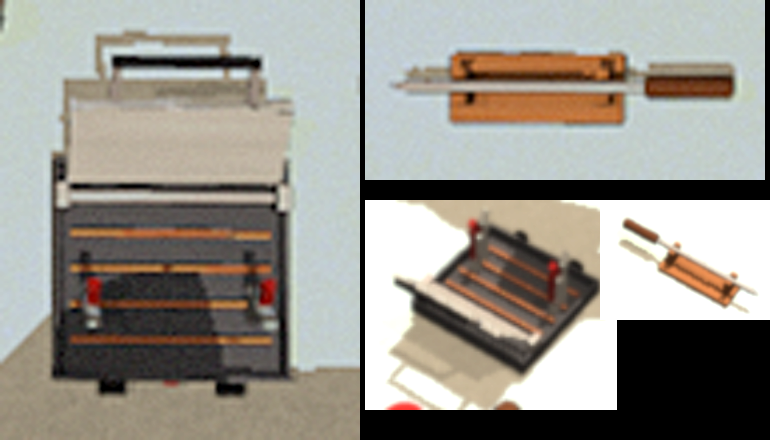

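The crop shows the tray outline, the red jaws near crop (95,292) and (267,292), and the black bar along (115..260,62). The spit's handle is on the -y side. Next I fit poses and overlay the model on both views.

```bash
cat >> h.py <<'E'
def cam(c): 
    R=Ro.from_quat(np.roll(c["rotation"],-1)).as_matrix(); return np.array(c["intrinsics"]),R,np.array(c["xyz"])
def proj(c,P):
    K,R,t=cam(c); q=(np.atleast_2d(P)-t)@R@K.T; return q[:,:2]/q[:,2:]
def ray(c,uv):
    K,R,t=cam(c); return t, R@np.linalg.solve(K,[uv[0],uv[1],1.])
def onz(c,uv,z):
    t,d=ray(c,uv); return t+d*(z-t[2])/d[2]
def tri(cs,uvs):
    A=np.zeros((3,3));b=np.zeros(3)
    for c,uv in zip(cs,uvs):
        t,d=ray(c,uv); d/=np.linalg.norm(d); M=np.eye(3)-np.outer(d,d); A+=M;b+=M@t
    return np.linalg.solve(A,b)
E
python3 - <<'E'
from h import *
t=np.load("top0.npz");s=np.load("scene0.npz")
# rim from depth, both views
for n,c,(v0,v1,u0,u1) in (("top",t,(200,268,325,402)),("scene",s,(140,210,262,345))):
    W=cloud(c)[v0:v1,u0:u1]; k=(W[...,2]>.028)&(W[...,2]<.046); p=W[k]
    x=p[:,:2]; print(n,len(p),p.min(0).round(3),p.max(0).round(3),np.percentile(p,[2,98],axis=0).round(3).tolist(),[np.round(a,4) for a in cv2.minAreaRect((x*1000).astype(np.float32))])
# red jaws, both views
for n,c,(v0,v1,u0,u1) in (("top",t,(225,250,330,395)),("scene",s,(140,185,285,345))):
    im=c["image"][v0:v1,u0:u1].astype(int); W=cloud(c)[v0:v1,u0:u1]
    k=((im[...,0]>70)&(im[...,1]<.35*im[...,0])).astype(np.uint8)
    N,L,S,C=cv2.connectedComponentsWithStats(k)
    for i in range(1,N):
        if S[i,4]>5: q=W[L==i]; print(n,"red",S[i],(C[i]+[u0,v0]).round(1),np.nanmedian(q,0).round(4),np.nanmin(q,0).round(3),np.nanmax(q,0).round(3))
# bar dark in top
im=t["image"][176:186,345:390].astype(int).sum(2); 
for row in im[:, ::2]: print(*row)
E
```

```text
top 529 [ 0.369 -0.286  0.028] [ 0.569 -0.087  0.046] [[0.371, -0.285, 0.028], [0.56, -0.088, 0.045]] [array([ 469.011 , -186.2248]), array([199.2331, 199.3701]), np.float64(89.9403)]
scene 444 [ 0.368 -0.289  0.028] [ 0.577 -0.081  0.046] [[0.376, -0.283, 0.028], [0.575, -0.084, 0.044]] [array([ 473.7842, -184.1411]), array([208.8158, 204.2387]), np.float64(2.0285)]
top red [12 10  3  6 12] [342.9 236.8] [ 0.456  -0.1145  0.116 ] [ 0.445 -0.118  0.1  ] [ 0.461 -0.111  0.126]
top red [56 10  3  6 11] [386.9 236.7] [ 0.4611 -0.2555  0.1139] [ 0.449 -0.26   0.101] [ 0.464 -0.253  0.123]
scene red [36 22  3  3  7] [321.7 163. ] [ 0.4575 -0.1175  0.1181] [ 0.386 -0.166  0.028] [ 0.46  -0.111  0.119]
250 288 283 283 311 347 354 356 280 296 293 295 291 291 296 234 322 339 344 336 333 333 338
280 349 362 366 360 358 350 358 360 363 363 367 360 364 370 237 336 353 351 352 348 337 337
279 331 290 291 293 307 301 305 310 310 308 301 305 304 304 197 242 303 303 327 322 337 341
281 309 25 52 31 125 126 125 116 121 116 126 120 123 116 48 95 104 105 208 262 341 339
256 304 0 23 24 6 2 12 0 0 5 1 21 4 8 24 23 29 19 7 224 339 341
225 314 52 103 102 110 107 114 107 90 43 52 42 54 52 53 34 47 71 21 224 338 343
221 328 179 286 282 284 282 283 282 279 266 256 262 261 260 244 217 265 251 135 255 339 342
219 330 248 370 365 371 366 363 366 366 372 371 368 369 375 345 309 373 353 219 316 340 340
222 277 241 315 309 318 310 303 311 305 309 309 317 306 307 290 272 320 290 232 286 343 334
225 222 234 224 222 226 225 221 214 228 227 220 218 211 203 226 221 216 211 232 221 344 340
```

```bash
python3 - <<'E'
from h import *
t=np.load("top0.npz");s=np.load("scene0.npz")
W=cloud(t)
b=W[179:182,349:384].reshape(-1,3); print("bar",np.nanmedian(b,0),np.polyfit(b[:,1],b[:,0],1))
g=t["image"].astype(float).sum(2)
def edge(line):  # steepest transition, subpixel
    d=np.abs(np.gradient(line)); i=np.clip(d.argmax(),2,len(d)-3); w=d[i-2:i+3]; return (np.arange(i-2,i+3)*w).sum()/w.sum()
for nm,u0,u1,z in (("L",327,340,.0),("R",386,400,.038)):
    P=np.array([onz(t,(u0+edge(g[v,u0:u1]),v),z) for v in range(215,252)])
    f=np.polyfit(P[:,0],P[:,1],1); r_=P[:,1]-np.polyval(f,P[:,0]); k=abs(r_)<.004; f=np.polyfit(P[k,0],P[k,1],1); print(nm,k.sum(),"yaw",-(-f[0]),"y at x=.465",np.polyval(f,.465))
D=t["depth"]
P=[]
for u in range(340,390):
    z=W[235:275,u,2]; i=np.where(z>.025)[0]
    if len(i): P.append(onz(t,(u,235+i.max()+.5),.038))
P=np.array(P); f=np.polyfit(P[:,1],P[:,0],1); k=abs(P[:,0]-np.median(P[:,0]))<.006; f=np.polyfit(P[k,1],P[k,0],1); print("front",k.sum(),f,np.polyval(f,-.186))
# spit shaft
W2=W[222:240,208:270]; im=t["image"][222:240,208:270]
k=(W2[...,2]>.041)&(W2[...,2]<.056); 
P=[]
for j in range(W2.shape[1]):
    q=W2[k[:,j],j]
    if len(q) and len(q)<6: P.append([*q.mean(0)])
P=np.array(P); f=np.polyfit(P[:,1],P[:,0],1); print("shaft",len(P),f,np.median(P[:,2]),P[:,1].max())
h=W[225:238,270:302]; q=h[h[...,2]>.035]; f=np.polyfit(q[:,1],q[:,0],1); print("handle",f,q.min(0),q.max(0))
b=W[222:242,215:275]; q=b[(b[...,2]>.006)&(b[...,2]<.018)]; print("base",cv2.minAreaRect((q[:,:2]*1000).astype(np.float32)), np.median(q,0))
E
```

```text
bar [ 0.63317542 -0.18131292  0.16252985] [-0.18270139  0.60365499]
L 37 yaw 0.025772994080962328 y at x=.465 -0.08457899758908966
R 33 yaw 0.0063947049683956885 y at x=.465 -0.28333778065839305
front 36 [-0.02634872  0.37486237] 0.37976323024765246
shaft 51 [-0.00924495  0.4680379 ] 0.04749514918780462 0.3216693376221199
handle [-0.03258922  0.47243931] [0.4610296  0.03578076 0.0401951 ] [0.47990456 0.12757675 0.06014358]
base ((470.3905029296875, 217.54043579101562), (62.264190673828125, 199.60301208496094), 1.4804139137268066) [0.46231057 0.2056547  0.0116497 ]
```

```bash
cat > ov.py <<'E'
from h import *
def overlay(out,pose,spit,th=.7,files=("top0.npz","scene0.npz")):
    gx,gy,yw=pose; R=np.array([[np.cos(yw),-np.sin(yw)],[np.sin(yw),np.cos(yw)]])
    def G(p): p=np.array(p,float); p[:,:2]=p[:,:2]@R.T+[gx,gy]; return p
    b=(.06+.15*np.sin(th),.045+.15*np.cos(th))
    rect=lambda z:[(-.095,-.1,z),(.095,-.1,z),(.095,.1,z),(-.095,.1,z),(-.095,-.1,z)]
    L=[(G(rect(.038)),(0,255,0)),(G(rect(0)),(0,120,0)),(G([(b[0],-.051,b[1]),(b[0],.051,b[1])]),(0,0,255)),(G([(.06,-.09,.045),(.06,.09,.045)]),(255,0,255))]
    for s in (-1,1):
        for dy in (-.005,.005): L.append((G([(-.037,s*.07+dy,.121),(-.037,s*.07+dy,.085),(-.023,s*.07+dy,.085),(-.023,s*.07+dy,.095)]),(255,255,0)))
    sx,sy,sw=spit; S=lambda y:(sx-np.sin(sw)*y,sy+np.cos(sw)*y,.045); L.append((np.array([S(-.175),S(.1)]),(0,255,255)))
    t,s=[np.load(f) for f in files]; im=np.zeros((600,800,3),np.uint8)
    def put(c,v0,v1,u0,u1,k,X,Y):
        a=cv2.convertScaleAbs(cv2.resize(c["image"][v0:v1,u0:u1,::-1],None,fx=k,fy=k,interpolation=cv2.INTER_CUBIC),alpha=1.8)
        for P,col in L:
            q=(proj(c,P)-[u0,v0]+.5)*k; cv2.polylines(a,[np.round(q*8).astype(np.int32)],False,col,1,cv2.LINE_AA,3)
        a=a[:600-Y,:800-X]; im[Y:Y+a.shape[0],X:X+a.shape[1]]=a
    put(t,170,270,325,402,4,0,0); put(s,140,212,258,345,5,340,0); put(t,215,250,205,305,4,0,420); put(s,185,240,345,422,4,440,370)
    cv2.imwrite(out,im)
E
python3 - <<'E'
from ov import *
overlay("pics/ov1.png",(.468,-.185,.022),(.4665,.212,.022))
E
```

```text
(no output)
```

View pics/ov1.png

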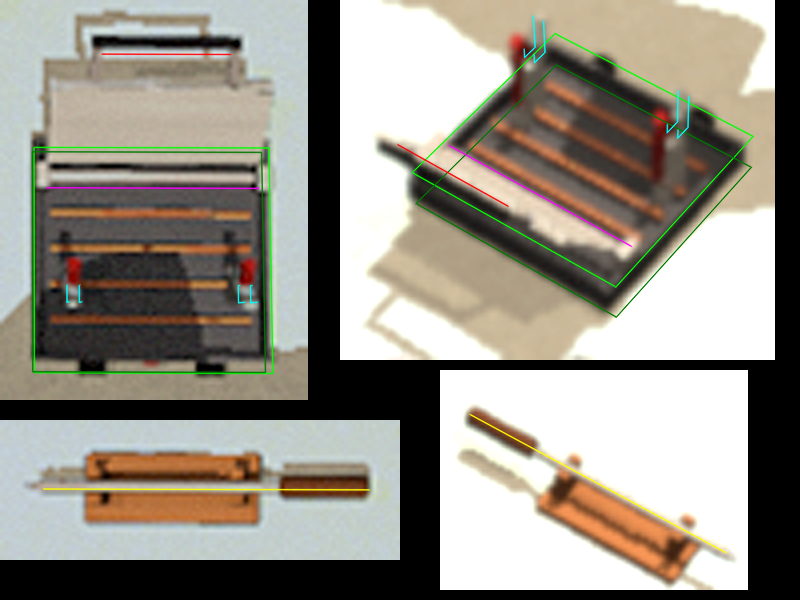

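```bash
python3 - <<'E'
from ov import *
from scipy.optimize import least_squares
t=np.load("top0.npz");s=np.load("scene0.npz")
a=tri((t,s),((384.5,180.75),(265.5,168.5))); b=tri((t,s),((347.75,180.),(290.9,181.1)))
print("bar ends",a,b,(a+b)/2,"yaw",np.arctan2(-(b-a)[0],(b-a)[1]))
# spit: bottom-right end of handle & tip (handle end / tip), from overlay crops
h=tri((t,s),((205+369/4-.5,215+67/4-.5),(345+(469-440)/4-.5,185+(412-370)/4-.5)))
p=tri((t,s),((205+26/4-.5,215+66/4-.5),(345+(736-440)/4-.5,185+(556-370)/4-.5)))
print("handle end",h,"tip",p,"yaw",np.arctan2(-(p-h)[0],(p-h)[1]))
overlay("pics/ov2.png",(.477,-.184,.02),(.467,.208,.022))
E
```

```text
bar ends [ 0.63362069 -0.24080994  0.16005863] [ 0.63131831 -0.12375853  0.16959313] [ 0.6324695  -0.18228424  0.16482588] yaw 0.019667312277142027
handle end [0.47202377 0.0371495  0.04972301] tip [0.46626816 0.3234737  0.05177093] yaw 0.02009902713441476
```

View pics/ov2.png

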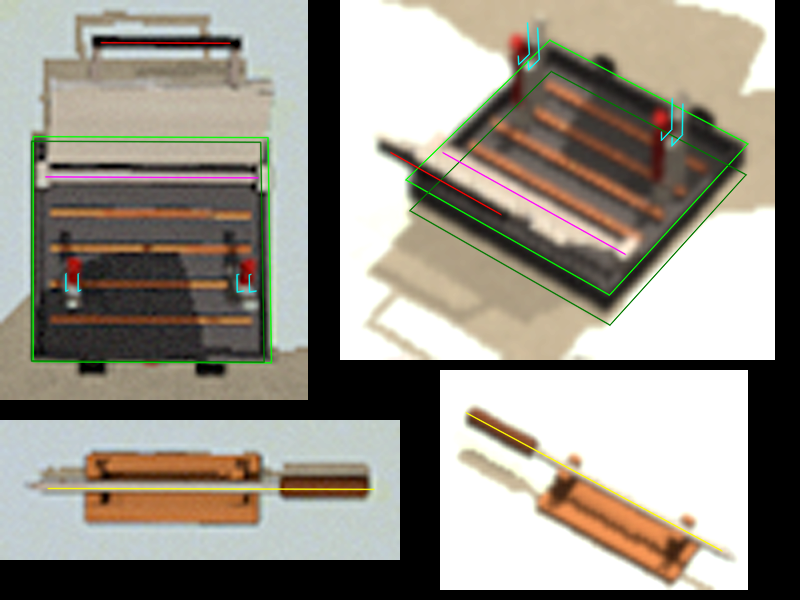

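The overlay agrees in both views to about 1 px:
- **Grill:** about (0.476, -0.184), yaw 0.02.
- **Bar:** about (0.632, -0.182, 0.161).
- **Spit:** origin about (0.4685, 0.212, 0.045), yaw 0.02.

I'll move above the spit now.

```bash
python3 -m handwheel '[{"travel":[138,394,0],"twist":0.64},{"travel":[138,394,0],"twist":0.64},{"travel":[138,394,0],"twist":0.64},{"travel":[138,394,0],"twist":0.64},{"travel":[138,394,0],"twist":0.64},{"travel":[138,394,0],"twist":0.64},{"travel":[138,394,0],"twist":0.64},{"travel":[138,394,0],"twist":0.64},{"travel":[138,394,0],"twist":0.64},{"travel":[138,394,0],"twist":0.64}]' 1
python3 -m handwheel '[{"travel":[138,394,-70],"twist":0.637},{"travel":[138,394,-70],"twist":0.637},{"travel":[138,394,-70],"twist":0.637},{"travel":[138,394,-70],"twist":0.637},{"travel":[138,394,-70],"twist":0.637},{"travel":[138,394,-70],"twist":0.637},{"travel":[138,394,-70],"twist":0.637},{"travel":[138,394,-70],"twist":0.637},{"travel":[138,394,-70],"twist":0.637},{"travel":[138,394,-70],"twist":0.637}]'
cat >> h.py <<'E'
def st():
    s=telemetry.state(); w,x,y,z=s["tool_rot"]; Y=Ro.from_quat([x,y,z,w]).as_matrix()[:,1]
    print("t",round(s["t"],2),"tcp",s["ee_pos"].round(4),"yaw",round(np.arctan2(Y[1],Y[0]),4),"F",s["wrist_force"].round(2),"gap",round(s["finger_gap"],4),"ff",round(s["finger_force"],2),"q",s["q"].round(2))
E
python3 -c "
from h import *
st()"
```

```text
t: 0.93
ee_pos: [0.3306, -0.1993, 0.2306]
tool_rot: [0.0, 0.889, 0.459, 0.0]
wrist_force: [0.8, 0.0, 0.1]
finger_gap: 0.0875
finger_force: 0.0
t: 1.77
ee_pos: [0.4665, 0.1888, 0.1612]
tool_rot: [-0.0, 0.7, 0.714, -0.0]
wrist_force: [1.2, -0.2, 0.4]
finger_gap: 0.088
finger_force: 0.0
t 1.77 tcp [0.4665 0.1888 0.1612] yaw 0.0205 F [ 1.16 -0.16  0.42] gap 0.088 ff 0.0 q [ 0.36  0.35  1.95 -0.    0.85  0.34]
```

```bash
python3 -m handwheel '[{"travel":[0,0,-40]},{"travel":[0,0,-80]},{"travel":[0,0,-115]},{"travel":[0,0,-126]},{"travel":[0,0,-126]},{"travel":[0,0,-126]}]'; python3 - <<'E'
from h import *
st()
for n in ("top","scene"): c=capture(n); np.savez(n+"1.npz",**c)
E
```

```text
t 1.77 tcp [0.4665 0.1888 0.1612] yaw 0.0205 F [ 1.16 -0.16  0.42] gap 0.088 ff 0.0 q [ 0.36  0.35  1.95 -0.    0.85  0.34]schema error: expected keys travel, twist
```

```bash
python3 -m handwheel '[{"travel":[0,0,-40],"twist":0},{"travel":[0,0,-80],"twist":0},{"travel":[0,0,-115],"twist":0},{"travel":[0,0,-126],"twist":0},{"travel":[0,0,-126],"twist":0},{"travel":[0,0,-126],"twist":0}]' && python3 - <<'E'
from h import *
st()
E
python3 -m handwheel '[{"travel":[0,0,0],"twist":0},{"travel":[0,0,0],"twist":0},{"travel":[0,0,0],"twist":0},{"travel":[0,0,0],"twist":0},{"travel":[0,0,0],"twist":0},{"travel":[0,0,0],"twist":0}]' 0 20
```

```text
t: 2.37
ee_pos: [0.4665, 0.1863, 0.0361]
tool_rot: [-0.0, 0.7, 0.714, -0.0]
wrist_force: [0.6, 0.5, -0.1]
finger_gap: 0.0876
finger_force: 0.0
t 2.37 tcp [0.4665 0.1863 0.0361] yaw 0.0196 F [ 0.62  0.55 -0.08] gap 0.0876 ff 0.0 q [ 0.36  0.57  2.   -0.    0.58  0.34]
t: 2.87
ee_pos: [0.4668, 0.1867, 0.0363]
tool_rot: [0.0, 0.7, 0.714, 0.0]
wrist_force: [-0.7, 0.3, -0.2]
finger_gap: 0.0515
finger_force: 0.0
```

```bash
python3 -m handwheel '[{"travel":[0,0,0],"twist":0},{"travel":[0,0,0],"twist":0},{"travel":[0,0,0],"twist":0},{"travel":[0,0,0],"twist":0},{"travel":[0,0,0],"twist":0},{"travel":[0,0,0],"twist":0},{"travel":[0,0,0],"twist":0},{"travel":[0,0,0],"twist":0},{"travel":[0,0,0],"twist":0}]' 0 20
```

```text
t: 3.62
ee_pos: [0.4665, 0.1866, 0.0357]
tool_rot: [-0.0, 0.7, 0.714, -0.0]
wrist_force: [-0.2, 0.3, -0.8]
finger_gap: 0.0091
finger_force: 20.0
```

```bash
python3 -m handwheel '[{"travel":[0,0,15],"twist":0},{"travel":[0,0,45],"twist":0},{"travel":[0,0,80],"twist":0},{"travel":[0,0,110],"twist":0},{"travel":[0,0,130],"twist":0},{"travel":[0,0,130],"twist":0}]'
python3 -m handwheel '[{"travel":[-2,-20,0],"twist":0},{"travel":[-4,-60,0],"twist":0},{"travel":[-6,-100,0],"twist":0},{"travel":[-8,-140,0],"twist":0},{"travel":[-10,-180,0],"twist":0},{"travel":[-12,-220,0],"twist":0},{"travel":[-14,-260,0],"twist":0},{"travel":[-16,-300,0],"twist":0},{"travel":[-18,-340,0],"twist":0},{"travel":[-20,-370,0],"twist":0}]'
python3 -m handwheel '[{"travel":[-1,-15,0],"twist":0},{"travel":[-1,-26,0],"twist":0},{"travel":[-1,-26,0],"twist":0},{"travel":[-1,-26,0],"twist":0}]'
python3 - <<'E'
from h import *
st()
for n in ("top","scene"): c=capture(n); np.savez(n+"1.npz",**c)
t=np.load("top1.npz");s=np.load("scene1.npz"); im=np.zeros((600,800,3),np.uint8)
P=lambda y:np.array([.446-y*-(-.02),-.1846+y,.045])
for c,(v0,v1,u0,u1),X in ((t,(165,265,310,410),0),(s,(120,220,255,355),400)):
    im[0:400,X:X+400]=cv2.convertScaleAbs(cv2.resize(c["image"][v0:v1,u0:u1,::-1],(400,400),interpolation=cv2.INTER_CUBIC),alpha=1.8)
cv2.imwrite("pics/hover.png",im[:400])
E
```

```text
t: 4.12
ee_pos: [0.4689, 0.1875, 0.1698]
tool_rot: [0.002, 0.7, 0.714, 0.003]
wrist_force: [0.6, -0.7, -0.9]
finger_gap: 0.0096
finger_force: 20.0
t: 4.95
ee_pos: [0.4455, -0.1859, 0.1646]
tool_rot: [-0.0, 0.7, 0.714, -0.0]
wrist_force: [0.6, 0.0, -1.1]
finger_gap: 0.0094
finger_force: 20.0
t: 5.28
ee_pos: [0.445, -0.2089, 0.1649]
tool_rot: [-0.001, 0.7, 0.714, -0.0]
wrist_force: [0.5, -0.1, -1.5]
finger_gap: 0.0097
finger_force: 20.0
t 5.28 tcp [ 0.445  -0.2089  0.1649] yaw 0.0192 F [ 0.48 -0.08 -1.48] gap 0.0097 ff 20.0 q [-0.46  0.33  1.97  0.    0.85 -0.48]
```

View pics/hover.png

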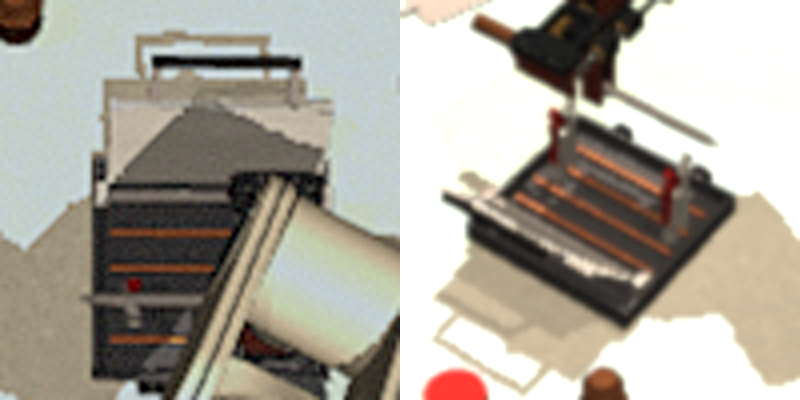

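```bash
python3 - <<'E'
from h import *
t=np.load("top1.npz");s=np.load("scene1.npz")
for x in (105,115,190): print("spit top",onz(t,(310+x/4-.5,165+(298.5)/4-.5),.174).round(4))
W=cloud(t); print(W[236:243,335:342,2].round(3)); print(t["image"][232:248,343].tolist())
for u,z in ((343,.121),(344,.121)):
    for v in (237.5,240.5,243): print(u,v,onz(t,(u,v),z).round(4))
print("tip from scene", onz(s,(255+(712-400)/4-.5,120+142/4-.5),.174).round(4), "handle end",onz(s,(255+(475-400)/4-.5,120+20/4-.5),.174).round(4))
print("top tip",onz(t,(310+84/4-.5,165+297/4-.5),.174).round(4))
E
```

```text
spit top [ 0.4453 -0.089   0.174 ]
spit top [ 0.4455 -0.0967  0.174 ]
spit top [ 0.4469 -0.1544  0.174 ]
[[0.034 0.019 0.02  0.018 0.014 0.02  0.059]
 [0.02  0.014 0.015 0.019 0.019 0.016 0.063]
 [0.022 0.023 0.016 0.021 0.014 0.016 0.063]
 [0.177 0.177 0.18  0.187 0.176 0.177 0.182]
 [0.175 0.178 0.18  0.179 0.177 0.179 0.179]
 [0.177 0.174 0.175 0.172 0.18  0.175 0.175]
 [0.019 0.021 0.018 0.015 0.021 0.017 0.061]]
[[65, 35, 20], [14, 16, 16], [44, 23, 21], [60, 8, 2], [56, 0, 0], [42, 0, 2], [43, 34, 32], [61, 58, 52], [66, 59, 56], [64, 59, 54], [70, 66, 62], [65, 60, 55], [45, 43, 39], [65, 59, 54], [65, 61, 55], [21, 20, 25]]
343 237.5 [ 0.4526 -0.1144  0.121 ]
343 240.5 [ 0.4431 -0.1145  0.121 ]
343 243 [ 0.4352 -0.1147  0.121 ]
344 237.5 [ 0.4527 -0.1176  0.121 ]
344 240.5 [ 0.4432 -0.1177  0.121 ]
344 243 [ 0.4352 -0.1179  0.121 ]
tip from scene [ 0.4431 -0.0773  0.174 ] handle end [ 0.4487 -0.3601  0.174 ]
top tip [ 0.4461 -0.0729  0.174 ]
```

```bash
python3 -m handwheel '[{"travel":[1,0,-15],"twist":0},{"travel":[1,0,-30],"twist":0},{"travel":[1,0,-42],"twist":0},{"travel":[1,0,-50],"twist":0},{"travel":[1,0,-58],"twist":0},{"travel":[1,0,-58],"twist":0}]' 0 45
python3 -m handwheel '[{"travel":[0,0,-3],"twist":0},{"travel":[0,0,-6],"twist":0},{"travel":[0,0,-9],"twist":0},{"travel":[0,0,-9],"twist":0}]'
python3 -c "
from h import *
st()"
```

```text
t: 5.88
ee_pos: [0.4459, -0.2083, 0.1066]
tool_rot: [-0.001, 0.7, 0.715, -0.0]
wrist_force: [-0.4, -0.2, -2.0]
finger_gap: 0.0086
finger_force: 45.0
t: 6.22
ee_pos: [0.446, -0.2093, 0.0986]
tool_rot: [-0.0, 0.7, 0.714, -0.0]
wrist_force: [-3.4, -1.4, 0.2]
finger_gap: 0.0088
finger_force: 45.0
t 6.22 tcp [ 0.446  -0.2093  0.0986] yaw 0.0201 F [-3.45 -1.44  0.22] gap 0.0088 ff 45.0 q [-0.46  0.44  2.   -0.    0.7  -0.48]
```

```bash
python3 -m handwheel '[{"travel":[0,0,-3],"twist":0},{"travel":[0,0,-6],"twist":0},{"travel":[0,0,-9],"twist":0},{"travel":[0,0,-12],"twist":0},{"travel":[0,0,-12],"twist":0}]'
python3 -m handwheel '[{"travel":[0,0,-3],"twist":0},{"travel":[0,0,-6],"twist":0},{"travel":[0,0,-9],"twist":0},{"travel":[0,0,-12],"twist":0},{"travel":[0,0,-12],"twist":0}]'
python3 -c "
from h import *
st()"
```

```text
t: 6.63
ee_pos: [0.445, -0.209, 0.086]
tool_rot: [-0.001, 0.7, 0.714, -0.001]
wrist_force: [-4.3, -1.9, -6.7]
finger_gap: 0.0091
finger_force: 45.0
t: 7.05
ee_pos: [0.4475, -0.2095, 0.0752]
tool_rot: [0.001, 0.7, 0.714, 0.001]
wrist_force: [-2.1, 2.5, 5.5]
finger_gap: 0.0089
finger_force: 45.0
t 7.05 tcp [ 0.4475 -0.2095  0.0752] yaw 0.0195 F [-2.13  2.5   5.45] gap 0.0089 ff 45.0 q [-0.46  0.49  2.01  0.    0.65 -0.48]
```

```bash
python3 -m handwheel '[{"travel":[0,0,-1],"twist":0},{"travel":[0,0,-2],"twist":0},{"travel":[0,0,-2],"twist":0},{"travel":[0,0,-2],"twist":0}]'
python3 - <<'E'
from h import *
st()
for n in ("top","scene"): c=capture(n); np.savez(n+"2.npz",**c)
im=np.zeros((400,800,3),np.uint8)
for f,(v0,v1,u0,u1),X in (("top2.npz",(215,265,330,380),0),("scene2.npz",(130,190,285,345),400)):
    im[:,X:X+400]=cv2.convertScaleAbs(cv2.resize(np.load(f)["image"][v0:v1,u0:u1,::-1],(400,400),interpolation=cv2.INTER_CUBIC),alpha=1.8)
cv2.imwrite("pics/press.png",im)
E
```

```text
t: 7.38
ee_pos: [0.4476, -0.2095, 0.0749]
tool_rot: [0.001, 0.7, 0.714, 0.001]
wrist_force: [-7.2, 4.7, 28.1]
finger_gap: 0.0089
finger_force: 45.0
t 7.38 tcp [ 0.4476 -0.2095  0.0749] yaw 0.0197 F [-7.23  4.74 28.11] gap 0.0089 ff 45.0 q [-0.46  0.49  2.01  0.    0.64 -0.48]
```

View pics/press.png

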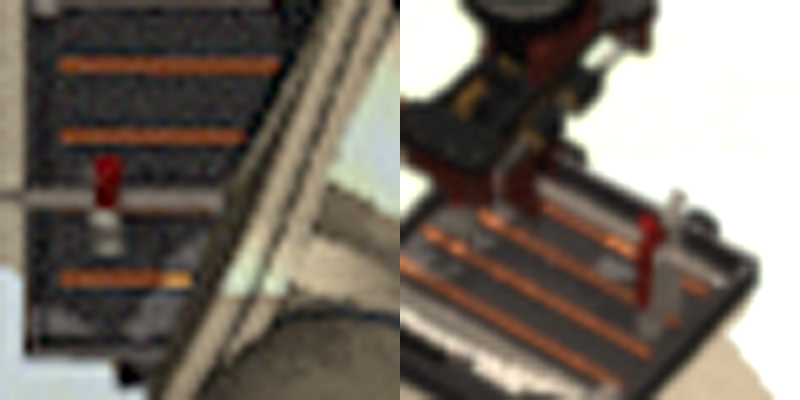

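Bottomed: 28 N with no more travel, and in the top view the left red jaw covers the spit near crop (107,185). I'll relieve the push, open and retract.

```bash
python3 -m handwheel '[{"travel":[0,0,1],"twist":0},{"travel":[0,0,1],"twist":0},{"travel":[0,0,1],"twist":0},{"travel":[0,0,1],"twist":0},{"travel":[0,0,1],"twist":0},{"travel":[0,0,1],"twist":0},{"travel":[0,0,1],"twist":0},{"travel":[0,0,1],"twist":0},{"travel":[0,0,1],"twist":0},{"travel":[0,0,1],"twist":0}]' 1
python3 -m handwheel '[{"travel":[0,0,10],"twist":0},{"travel":[0,0,25],"twist":0},{"travel":[0,0,45],"twist":0},{"travel":[0,0,75],"twist":0},{"travel":[0,0,110],"twist":0},{"travel":[0,0,150],"twist":0},{"travel":[0,0,180],"twist":0},{"travel":[0,0,180],"twist":0}]'
python3 -m handwheel '[{"travel":[35,5,0],"twist":0},{"travel":[70,10,0],"twist":0},{"travel":[105,15,0],"twist":0},{"travel":[140,22,0],"twist":0},{"travel":[175,27,0],"twist":0},{"travel":[185,27,0],"twist":0},{"travel":[185,27,0],"twist":0},{"travel":[185,27,0],"twist":0}]'
python3 - <<'E'
from h import *
st()
for n in ("top","scene"): c=capture(n); np.savez(n+"3.npz",**c)
im=np.zeros((400,800,3),np.uint8)
for f,(v0,v1,u0,u1),X in (("top3.npz",(170,270,320,420),0),("scene3.npz",(120,210,265,355),400)):
    im[:,X:X+400]=cv2.convertScaleAbs(cv2.resize(np.load(f)["image"][v0:v1,u0:u1,::-1],(400,400),interpolation=cv2.INTER_CUBIC),alpha=1.8)
cv2.imwrite("pics/rel.png",im)
E
```

```text
t: 8.32
ee_pos: [0.4465, -0.2094, 0.0737]
tool_rot: [-0.0, 0.7, 0.714, -0.0]
wrist_force: [0.6, -0.4, 0.0]
finger_gap: 0.0716
finger_force: 0.0
t: 8.98
ee_pos: [0.4495, -0.2109, 0.2607]
tool_rot: [0.005, 0.7, 0.714, 0.002]
wrist_force: [1.0, -0.3, -0.3]
finger_gap: 0.0879
finger_force: 0.0
t: 9.65
ee_pos: [0.6305, -0.1822, 0.253]
tool_rot: [-0.001, 0.7, 0.714, -0.001]
wrist_force: [-0.8, -1.1, 0.5]
finger_gap: 0.0877
finger_force: 0.0
t 9.65 tcp [ 0.6305 -0.1822  0.253 ] yaw 0.0205 F [-0.78 -1.08  0.46] gap 0.0877 ff 0.0 q [-0.3   0.45  1.54 -0.    1.16 -0.32]
```

View pics/rel.png

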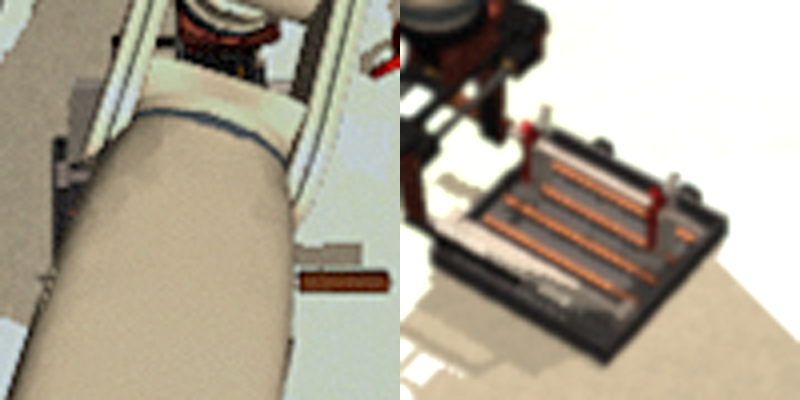

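The spit lies across both forks behind the jaws, along (540,150) to (645,195) in the scene crop. I'll check its height and tilt numerically before going on.

```bash
python3 - <<'E'
from h import *
s=np.load("scene3.npz"); t=np.load("top3.npz"); k=400/90
# seated-model prediction vs observed line; compare pixels of brightest ridge
yw=.02; seat=np.array([.446,-.1846,.085])
g=s["image"].astype(float).sum(2)
for y in (-.045,-.03,-.015,0,.015,.03,.045):
    p=seat+y*np.array([-np.sin(yw),np.cos(yw),0]); u,v=proj(s,p)[0]; vs=np.arange(int(v)-6,int(v)+7); l=g[vs,int(round(u))]
    print(y,(u.round(1),v.round(1)),"argmax v",vs[l.argmax()],l.astype(int).tolist(), cloud(s)[vs[l.argmax()],int(round(u))].round(3))
W=cloud(t)[230:250,394:420]; q=W[(W[...,2]>.07)&(W[...,2]<.12)]; print("handle top",len(q),np.median(q,0),q.max(0),np.polyfit(q[:,1],q[:,0],1),np.polyfit(q[:,1],q[:,2],1))
E
```

```text
-0.045 (np.float64(300.3), np.float64(154.3)) argmax v 148 [323, 161, 65, 53, 115, 236, 314, 265, 210, 221, 156, 135, 173] [ 0.358 -0.304  0.002]
-0.03 (np.float64(303.4), np.float64(155.9)) argmax v 149 [380, 221, 93, 55, 69, 163, 286, 324, 242, 218, 213, 130, 134] [ 0.354 -0.291  0.   ]
-0.015 (np.float64(306.4), np.float64(157.5)) argmax v 157 [307, 172, 74, 50, 104, 227, 321, 291, 208, 214, 175, 136, 155] [ 0.448 -0.2    0.089]
0 (np.float64(309.4), np.float64(159.1)) argmax v 159 [127, 99, 55, 68, 154, 283, 342, 255, 207, 209, 144, 118, 151] [ 0.451 -0.182  0.092]
0.015 (np.float64(312.5), np.float64(160.7)) argmax v 161 [332, 297, 151, 61, 63, 141, 278, 353, 270, 219, 221, 150, 139] [ 0.449 -0.165  0.089]
0.03 (np.float64(315.6), np.float64(162.4)) argmax v 156 [395, 231, 92, 51, 76, 170, 288, 324, 238, 220, 215, 133, 133] [ 0.352 -0.223 -0.001]
0.045 (np.float64(318.7), np.float64(164.0)) argmax v 164 [314, 162, 67, 54, 107, 236, 325, 287, 202, 204, 151, 109, 147] [ 0.448 -0.136  0.09 ]
handle top 138 [ 0.44969638 -0.32021424  0.09252414] [ 0.45810119 -0.28216025  0.1022883 ] [-0.02355473  0.44152779] [0.00519865 0.09420705]
```

The spit is home and level to within a pixel along its length. Now the guard bar.

```bash
python3 -m handwheel '[{"travel":[2,0,-30],"twist":0},{"travel":[2,0,-60],"twist":0},{"travel":[2,0,-85],"twist":0},{"travel":[2,0,-97],"twist":0},{"travel":[2,0,-103],"twist":0},{"travel":[2,0,-103],"twist":0}]' 1 10
python3 -m handwheel '[{"travel":[0,0,0],"twist":0},{"travel":[0,0,0],"twist":0},{"travel":[0,0,0],"twist":0},{"travel":[0,0,0],"twist":0},{"travel":[0,0,0],"twist":0},{"travel":[0,0,0],"twist":0},{"travel":[0,0,0],"twist":0},{"travel":[0,0,0],"twist":0},{"travel":[0,0,0],"twist":0},{"travel":[0,0,0],"twist":0}]' 0 10
python3 -m handwheel '[{"travel":[0,0,0],"twist":0},{"travel":[0,0,0],"twist":0},{"travel":[0,0,0],"twist":0},{"travel":[0,0,0],"twist":0},{"travel":[0,0,0],"twist":0}]' 0 20
python3 -c "
from h import *
st()"
```

```text
t: 10.25
ee_pos: [0.6324, -0.1826, 0.1502]
tool_rot: [-0.001, 0.7, 0.714, -0.0]
wrist_force: [0.1, 0.3, 0.4]
finger_gap: 0.0876
finger_force: 0.0
t: 11.08
ee_pos: [0.6335, -0.1824, 0.1507]
tool_rot: [-0.0, 0.7, 0.714, -0.0]
wrist_force: [-0.2, 0.3, 0.3]
finger_gap: 0.0246
finger_force: 0.0
t: 11.5
ee_pos: [0.6316, -0.1824, 0.1505]
tool_rot: [-0.002, 0.7, 0.714, -0.001]
wrist_force: [-5.6, -0.6, 4.5]
finger_gap: 0.0091
finger_force: 20.0
t 11.5 tcp [ 0.6316 -0.1824  0.1505] yaw 0.02 F [-5.6 -0.6  4.5] gap 0.0091 ff 20.0 q [-0.3   0.56  1.6  -0.    0.98 -0.32]
```

```bash
python3 -m handwheel '[{"travel":[-1.1,0,1],"twist":0},{"travel":[-3.5,0,2.9],"twist":0},{"travel":[-5.9,0,4.7],"twist":0},{"travel":[-8.9,-0.2,6.9],"twist":0},{"travel":[-11.9,-0.2,9.1],"twist":0},{"travel":[-15.1,-0.3,11.2],"twist":0},{"travel":[-18.2,-0.4,13.2],"twist":0},{"travel":[-21.4,-0.4,15.1],"twist":0},{"travel":[-24.7,-0.5,16.9],"twist":0},{"travel":[-28,-0.6,18.7],"twist":0}]'
python3 -c "
from h import *
st()"
```

```text
t: 12.33
ee_pos: [0.605, -0.1828, 0.1695]
tool_rot: [-0.0, 0.7, 0.714, -0.0]
wrist_force: [-2.6, 0.3, -9.2]
finger_gap: 0.0094
finger_force: 20.0
t 12.33 tcp [ 0.605  -0.1828  0.1695] yaw 0.0199 F [-2.56  0.33 -9.21] gap 0.0094 ff 20.0 q [-0.31  0.5   1.66  0.    0.98 -0.33]
```

```bash
python3 -m handwheel '[{"travel":[-3.4,-0.1,1.7],"twist":0},{"travel":[-6.8,-0.1,3.3],"twist":0},{"travel":[-10.2,-0.2,4.8],"twist":0},{"travel":[-13.7,-0.3,6.2],"twist":0},{"travel":[-17.2,-0.3,7.5],"twist":0},{"travel":[-20.7,-0.4,8.7],"twist":0},{"travel":[-24.3,-0.5,9.9],"twist":0},{"travel":[-27.9,-0.6,11],"twist":0},{"travel":[-31.5,-0.6,11.9],"twist":0},{"travel":[-35.1,-0.7,12.8],"twist":0}]'
python3 -c "
from h import *
st()"
```

```text
t: 13.17
ee_pos: [0.5712, -0.1834, 0.1834]
tool_rot: [0.001, 0.7, 0.714, 0.001]
wrist_force: [1.9, 6.2, -1.8]
finger_gap: 0.0094
finger_force: 20.0
t 13.17 tcp [ 0.5712 -0.1834  0.1834] yaw 0.0199 F [ 1.93  6.23 -1.75] gap 0.0094 ff 19.99 q [-0.33  0.44  1.72  0.    0.97 -0.35]
```

```bash
python3 -m handwheel '[{"travel":[-3.7,-0.1,0.8],"twist":0},{"travel":[-7.3,-0.1,1.5],"twist":0},{"travel":[-11.1,-0.2,2.1],"twist":0},{"travel":[-14.8,-0.3,2.6],"twist":0},{"travel":[-18.5,-0.4,3],"twist":0},{"travel":[-22.2,-0.4,3.4],"twist":0},{"travel":[-26,-0.5,3.6],"twist":0},{"travel":[-29,-0.6,3.7],"twist":0},{"travel":[-31.2,-0.6,3.8],"twist":0},{"travel":[-32.7,-0.6,3.8],"twist":0}]'
python3 -m handwheel '[{"travel":[0,0,0],"twist":0},{"travel":[0,0,0],"twist":0},{"travel":[0,0,0],"twist":0},{"travel":[0,0,0],"twist":0}]'
python3 - <<'E'
from h import *
st()
for n in ("top","scene"): c=capture(n); np.savez(n+"4.npz",**c)
im=np.zeros((400,800,3),np.uint8)
for f,(v0,v1,u0,u1),X in (("top4.npz",(170,270,320,420),0),("scene4.npz",(110,200,260,350),400)):
    im[:,X:X+400]=cv2.convertScaleAbs(cv2.resize(np.load(f)["image"][v0:v1,u0:u1,::-1],(400,400),interpolation=cv2.INTER_CUBIC),alpha=1.8)
s=np.load("scene4.npz"); k=400/90
for th,col in ((0,(0,255,0)),(.07,(0,0,255)),(-.07,(255,0,0))):
    L=[]
    for y,r_ in ((-.09,0),(-.09,.108),(.09,.108),(.09,0)): L.append([.476+.06+r_*np.sin(th)-.02*y,-.1828+y,.045+r_*np.cos(th)])
    q=(proj(s,np.array(L))-[260,110]+.5)*k+[400,0]; cv2.polylines(im,[np.round(q).astype(np.int32)],False,col,1)
cv2.imwrite("pics/up.png",im)
E
```

```text
t: 14.0
ee_pos: [0.5389, -0.1845, 0.1878]
tool_rot: [0.002, 0.7, 0.714, 0.001]
wrist_force: [1.3, 5.3, 5.4]
finger_gap: 0.0098
finger_force: 20.0
t: 14.33
ee_pos: [0.5391, -0.1845, 0.1877]
tool_rot: [0.002, 0.7, 0.714, 0.001]
wrist_force: [1.3, 5.2, 7.1]
finger_gap: 0.0094
finger_force: 20.0
t 14.33 tcp [ 0.5391 -0.1845  0.1877] yaw 0.0199 F [1.29 5.17 7.07] gap 0.0094 ff 20.01 q [-0.35  0.4   1.79  0.    0.95 -0.37]
```

View pics/up.png

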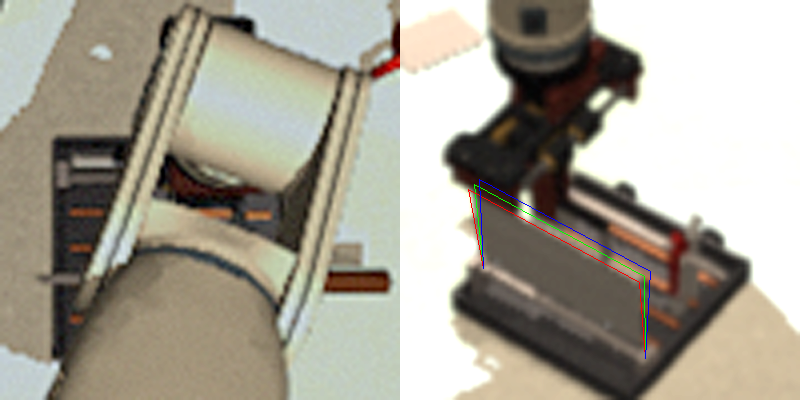

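```bash
python3 -m handwheel '[{"travel":[-1,0,0.2],"twist":0},{"travel":[-2,0,0.4],"twist":0},{"travel":[-3,0,0.5],"twist":0},{"travel":[-3,0,0.5],"twist":0},{"travel":[-3,0,0.5],"twist":0},{"travel":[-3,0,0.5],"twist":0},{"travel":[-3,0,0.5],"twist":0},{"travel":[-3,0,0.5],"twist":0}]'
python3 - <<'E'
from h import *
st()
c=capture("scene"); W=cloud(c)
# guard plane: back (+x) face, fit tilt from depth
K=W[110:200,260:350].reshape(-1,3); k=(K[:,2]>.065)&(K[:,2]<.145)&(K[:,0]>.515)&(K[:,0]<.57)&(abs(K[:,1]+.184)<.08); p=K[k]
A=np.c_[p[:,1:],np.ones(len(p))]
for _ in range(4): f=np.linalg.lstsq(A,p[:,0],rcond=None)[0]; e=abs(A@f-p[:,0]); m=e<2.5*np.median(e); A,p=A[m],p[m]
print("tilt",np.arctan(f[1]),"yaw",-f[0],len(p),"x at hinge",A[:,0].mean()*f[0]+.045*f[1]+f[2])
E
```

```text
t: 15.1
ee_pos: [0.5356, -0.1845, 0.1877]
tool_rot: [0.001, 0.7, 0.714, 0.001]
wrist_force: [0.4, 4.9, 7.0]
finger_gap: 0.0097
finger_force: 20.0
t 15.1 tcp [ 0.5356 -0.1845  0.1877] yaw 0.0199 F [0.38 4.9  6.96] gap 0.0097 ff 20.01 q [-0.35  0.39  1.8   0.    0.95 -0.37]
tilt 0.004912858987525779 yaw 0.016050474963183736 366 x at hinge 0.5383384351008642
```

Measured tilt is 0.005 rad, still and gripped. I'll hold briefly and hand in.

```bash
python3 -m handwheel '[{"travel":[0,0,0],"twist":0},{"travel":[0,0,0],"twist":0},{"travel":[0,0,0],"twist":0},{"travel":[0,0,0],"twist":0},{"travel":[0,0,0],"twist":0},{"travel":[0,0,0],"twist":0}]'
python3 -c "
from h import *
st(); print(r.hand_in())"
```

```text
t: 15.65
ee_pos: [0.5356, -0.1846, 0.1877]
tool_rot: [0.001, 0.7, 0.714, 0.001]
wrist_force: [0.9, 5.2, 6.9]
finger_gap: 0.0096
finger_force: 20.0
t 15.65 tcp [ 0.5356 -0.1846  0.1877] yaw 0.02 F [0.86 5.23 6.87] gap 0.0096 ff 20.01 q [-0.35  0.39  1.8   0.    0.95 -0.37]
the job is handed in; nothing more can be done
None
```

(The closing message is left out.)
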